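Shut and bolt the parts chest

TASK

Lock up the low steel parts chest: first push its sliding cover fully shut, then hold the long spring catch plate down with one fingertip and, keeping it down all the way, push the bolt by its upright lug with the other fingertip until it is fully home in the slot of the cover. Then let the catch spring back up and move clear. Lift nothing, and leave everything else where it stands.

Things in the scene. Friction and masses are not known exactly. Their poses are not given: they have to be found in the camera images.
- chest: low grey steel case fixed to the bench, 260 (x) x 340 (y) x 90 mm high; origin at the centre of its underside, z up; the flat deck is at z = 90 mm. The robot stands on its -x side; it is turned by up to 0.35 rad either way. All x and y directions and offsets in this list are the chest's own; heights are above the deck. Cover on the +y half of the deck, bolt and catch on the -y half.
- cover_edge (a point): middle of the near (-x) face of the sliding cover, 17 mm above the deck. The cover is a grey box-shaped lid 110 (x) x 120 (y) mm whose near face stands from 2 to 32 mm above the deck. Shut, this point is at chest (-10, 90) mm; open, it is nearer the -x side. Push the near face towards +x to shut it.
- cover (a joint): opening of the sliding cover in m: 0 = fully shut (hard stop), up to 0.06 open; starts 0.03 to 0.05 open. Stays where it is left; about 2.5 N of friction.
- bolt_lug (a point): centre of the upper half of the bolt's upright lug, a steel plate 30 (x) x 10 (y) mm standing from 20 to 60 mm above the deck; the point is 50 mm above the deck. The lug stands on a flat steel bar 14 mm wide along y, whose top is 20 mm above the deck (it extends behind the lug). Drawn back, the point is at chest (30, -100) mm. Push the lug's -y face towards +y to shoot the bolt.
- bolt (a joint): travel of the bolt in m along the chest's +y: 0 = drawn back (start: within 1 mm of it), 0.045 = fully home (hard stop), its end 35 mm inside the slot in the cover's side. Stays where it is left; about 2 N of friction. A row of teeth (15 mm pitch) on its side is locked by the catch's tooth unless the catch is pressed at least 5 mm. If the cover is not shut the slot is not in line and the cover's side can block the bolt.
- catch_pad (a point): centre of the top of the spring safety catch, a flat dark steel plate 30 (x) x 100 (y) x 5 mm, long side parallel to the bolt, on two sprung posts; its top is 36 mm above the deck when up. At chest (-25, -90) mm, so 55 mm in -x from the bolt's centre line; the gap between the plate and the lug is 25 mm. A fingertip can slide along it while pressing.
- catch (a joint): how far the catch is pressed straight down in m: 0 = up (locked), 0.008 = fully down (hard stop; its top then 28 mm above the deck). Spring: about 3 N to start, 7 N fully down. It springs fully up only where the bolt is drawn back or fully home, or in the 15 mm steps between.
- padlock: bystander: brass padlock lying on the chest's deck, body 40 x 45 x 20 mm, shackle to its +x; origin under the body
- tape: bystander: roll of black tape lying on the chest's deck, 52 mm across, 24 mm high; origin at the centre of its underside
- carton: bystander: small cardboard carton 120 x 90 x 80 mm on the bench; origin at the centre of its underside
- can: bystander: can 66 mm across, 100 mm high, on the bench; origin at the centre of its underside
- mug: bystander: white mug 80 mm across, 90 mm high, on the bench; origin at the centre of its underside
- screwdriver: bystander: screwdriver lying on the bench along its x axis
- wrench: bystander: wrench lying on the bench along its x axis

How it is judged:
By the outcome, as a careful person would: the job done as asked, in the order asked, and still so for the second after the job is handed in, with the robot touching nothing.
It also fails if it takes over 48 s, if anything falls off the work surface, if the arm or the gripper's body presses on something with over 40 N, if the wrist force passes 120 N, or if a joint passes its speed limit or range.

ROBOT

A 7-joint arm with a two-finger parallel gripper is mounted at the origin on the work surface. World frame = base frame: x ahead of the robot, y to its left, z up, the work surface at z = 0. Lengths are in m, angles in rad, forces in N, time in s.
With the tool pointing down it reaches from about 0.4 to 0.85 m from the base axis. Payload 4.5 kg.
Tool frame: the origin (TCP) lies where the fingers leave the gripper's body, on its centre line; the fingertips stand 64 mm ahead of it and the grasp point (between the pads) lies 45 mm ahead of it; z points along the fingers, y is the direction in which the jaws open and shut (so a half turn about z gives the same grasp; the last joint's range is limited). The gripper opens to 88 mm and grips with 3 to 60 N. Pads are 18 mm wide; open, the fingers measure 123 mm over their backs; the gripper's body (75 mm by 187 mm) begins 45 mm behind the grasp point.
Start: joints at [1.308, 0.689, -0.195, 1.565, 0.157, 0.902, -0.215], TCP at [0.183, -0.598, 0.303] pointing down, gripper open.
Joint ranges: [-3.01, 3.01], [-0.46, 2.08], [-1.47, 1.51], [0.13, 2.56], [-1, 4.14], [0.04, 2.09], [-2.66, 2.66]. Speed limits (rad/s): [2.57, 2.57, 3.14, 3.14, 3.14, 3.14, 3.14].

INTERFACE

Orientations are given as a unit quaternion [x, y, z, w].
In Python, from plant import monitor, snapshot, workorder, finder gives the robot as it stands.
- The arm moves only by the tool carry_out, never from a script. Its argument "motion" is one flat list of numbers, 6 for each row, row after row: the shift along the tool's x, y, z in cm, then the turn, a rotation vector about the tool's x, y, z in rad. In form: [x, y, z, rx, ry, rz, x, y, z, rx, ry, rz, ...]. A call has 1 to 8 rows; each row shifts and turns the commanded pose from where the row before left it, along the tool's axes as they then stand; what a row does not reach is not made up. A row lasts 1/8 s, in which the tool goes at most 62.5 mm and 10.7 degrees, less where a joint would pass 70% of its speed; a pose out of reach is approached as far as the arm can. A call with a gripper value outside its range is refused whole. "hand" is the finger opening in cm, from 0 to 8.81, set as the call begins (left out, the last holds). The fingers move at their own pace and stop on an object; "grip_force" is the grip in N (left out, the last holds). Time passes only in rows, so rows that do not move let the fingers close. It gives the time, the measured TCP pose, the force and the opening at its end, in the units of the state.
- monitor.get_state(): the state, without advancing time (a new reading comes with each control period).
- snapshot(name): name is "side" or "top"; returns a dict with "frame" (384x512x3 uint8, red, green, blue), "range_z" (384x512 float32, m along the optical axis (not along the pixel's ray), 0 where there is no reading), "fx", "fy", "cx", "cy" (pixels), "D" ([k1, k2, p1, p2, k3] as OpenCV has them; the pictures are not rectified), "rvec" (rotation vector, rad) and "tvec" (3), from world to camera coordinates, as OpenCV has them. Camera axes: x right, y down, z forward; pixel columns grow to the right and rows downward; lengths in m; the calibration is good to about 2 mm. A picture is of the moment at which its call begins.
- workorder.finish_job(): hands the job in, once; it reports no verdict.
Trained networks look in a picture, given as the dict that the camera call returned (one of the last four; its "shot" number tells which), for a name from the list of things; names that differ only in an ending like _2 or _b are one class to them, and where a whole thing is asked for, a point or a joint stands for the part that bears it (a point fixed in the world has none). Each returns a list of dicts, best first, with "p" (0 to 1); they miss things now and then, are a little off and sometimes report something else, mostly with a low value. They report only what shows in the picture. A call takes as long as a camera call.
- finder.masks_of(picture, thing): "pixels" (384x512 bool, what is visible of it) and "extent" ([left, top, right, bottom] in pixels, round what is visible of it).
The state is a dict: "clock": time; "q": joint angles; "qd": joint speeds; "joint_torque": joint torques, N m; "tool_pos": TCP position; "eef_rot": TCP orientation; "contact_force": force on the tool from outside, world axes, zero at the start; "moment": the same for the moment, N m; "opening": opening from 0.0 (shut) to 1.0 (fully open).
Only numpy, scipy, OpenCV 4.12 (cv2) and the standard library are available. Lean on these libraries where they do the work, as an engineer would, in place of code of your own. Each camera call takes 0.05 s, during which the arm holds its last target. There are 200 camera calls.

## Working session

There is one attempt and no reset: what is moved stays moved. The work goes in short steps, Python scripts to look and compute and a tool call to move; the robot and the scene stay as the last step left them, time stands still between calls to the robot, and variables do not carry over. Pictures are saved under pics/ and viewed, about 8 in all and at most 12, crops included, and the job is handed in when it is done.

Besides the shell and the picture viewer there is one more tool, called after "Request:" in YAML: its name, and indented under it one key for each argument. carry_out: Moves the arm, as the interface text tells. Its arguments: {"type":"object","properties":{"motion":{"type":"array"},"hand":{"type":"number"},"grip_force":{"type":"number"}},"required":["motion"]}

```bash
mkdir -p pics; cat > h.py <<'E'
import numpy as np, cv2
from plant import monitor, snapshot, workorder, finder
from scipy.spatial.transform import Rotation as R
def world(pic, pix):
    """pix Nx2 (col,row) -> world points via range_z"""
    pix=np.asarray(pix,float).reshape(-1,2)
    K=np.array([[pic['fx'],0,pic['cx']],[0,pic['fy'],pic['cy']],[0,0,1]])
    n=cv2.undistortPoints(pix.reshape(-1,1,2),K,np.array(pic['D'],float)).reshape(-1,2)
    z=pic['range_z'][pix[:,1].astype(int),pix[:,0].astype(int)]
    c=np.c_[n*z[:,None],z]
    M=cv2.Rodrigues(np.array(pic['rvec'],float))[0]
    w=(c-np.array(pic['tvec'],float).ravel())@M
    return w[z>0]
def project(pic,P):
    K=np.array([[pic['fx'],0,pic['cx']],[0,pic['fy'],pic['cy']],[0,0,1]])
    return cv2.projectPoints(np.asarray(P,float).reshape(-1,1,3),np.array(pic['rvec'],float),np.array(pic['tvec'],float),K,np.array(pic['D'],float))[0].reshape(-1,2)
def save(pic,n): cv2.imwrite('pics/'+n,np.ascontiguousarray(pic['frame'][:,:,::-1]))
def maskpts(pic,thing):
    r=finder.masks_of(pic,thing)
    if not r: return None,0,None
    ys,xs=np.nonzero(r[0]['pixels'])
    return world(pic,np.c_[xs,ys]),r[0]['p'],r[0]['extent']
E
python3 - <<'E'
from h import *
np.set_printoptions(precision=4,suppress=True)
for nme in ('top','side'):
    p=snapshot(nme); save(p,nme+'1.png')
    for t in ('chest','cover_edge','bolt_lug','catch_pad','padlock','tape','carton','can','mug'):
        w,pr,e=maskpts(p,t)
        if w is not None and len(w): print(nme,t,round(pr,2),e,len(w),np.median(w,0),w.min(0),w.max(0))
        else: print(nme,t,None)
print(monitor.get_state())
E
```

```text
top chest 0.74 [154.8, 140.0, 269.3, 237.4] 8469 [0.5313 0.0822 0.09  ] [ 0.3883 -0.1133 -0.0072] [0.6969 0.261  0.1539]
top cover_edge 0.62 [159.1, 164.5, 205.1, 207.9] 1400 [0.537  0.1646 0.1206] [0.4782 0.1001 0.088 ] [0.5982 0.2322 0.1273]
top bolt_lug 0.83 [216.6, 168.2, 256.9, 175.8] 221 [ 0.5826 -0.0008  0.1082] [ 0.5709 -0.0639  0.0886] [0.5987 0.0625 0.1539]
top catch_pad 0.87 [225.9, 183.9, 258.5, 194.2] 335 [ 0.5316 -0.0153  0.1244] [ 0.5121 -0.0685  0.086 ] [0.5608 0.0315 0.1293]
top padlock 0.47 [240.9, 206.7, 262.1, 218.7] 208 [ 0.4606 -0.054   0.1079] [ 0.4384 -0.0762  0.0853] [ 0.4858 -0.0166  0.1143]
top tape 0.73 [95.2, 208.7, 127.4, 233.4] 529 [0.4192 0.39   0.0967] [ 0.3902  0.3683 -0.0024] [0.4589 0.4453 0.1048]
top carton 0.88 [70.0, 160.0, 117.4, 206.9] 1408 [0.5568 0.4597 0.0774] [ 0.49    0.4116 -0.0061] [0.655  0.5732 0.0848]
top can 0.68 [95.2, 211.1, 125.6, 232.6] 503 [0.4192 0.3901 0.0972] [0.3902 0.3683 0.004 ] [0.4507 0.4328 0.1048]
top mug 0.91 [344.2, 185.5, 379.3, 219.4] 764 [ 0.5221 -0.4197  0.0368] [ 0.4587 -0.4857 -0.0069] [ 0.5811 -0.3675  0.0958
[... 919 characters left out ...]
5 [0.4209 0.423  0.0978] [ 0.3839  0.3384 -0.002 ] [0.4536 0.44   0.1045]
side mug 0.58 [260.2, 125.8, 289.1, 156.4] 589 [ 0.5168 -0.3834  0.0573] [ 0.4592 -0.4705 -0.0017] [ 0.5567 -0.3631  0.0932]
{'clock': 1.0, 'q': array([ 1.3078,  0.6891, -0.1946,  1.5653,  0.1573,  0.9025, -0.2151]), 'qd': array([-0.0001, -0.0008, -0.0003,  0.002 , -0.0014, -0.0006,  0.    ]), 'joint_torque': array([  0.0007, -52.7492,  -1.2668, -15.3743,  -0.0519,  -0.0006,
         0.    ]), 'tool_pos': array([ 0.1828, -0.5977,  0.3028]), 'eef_rot': array([0.989 , 0.1479, 0.    , 0.0001]), 'contact_force': array([-0.5783,  0.4344, -0.2977]), 'moment': array([-0.0008,  0.0222,  0.003 ]), 'opening': 1.0010068244177002}
```

```bash
cat > m.py <<'E'
from h import *
np.set_printoptions(precision=4,suppress=True)
W=[]
for nme in ('top','side'):
    p=snapshot(nme)
    if nme=='top': P=p
    ys,xs=np.mgrid[0:384,0:512]; w=world(p,np.c_[xs.ravel(),ys.ravel()])
    s=(w[:,0]>.33)&(w[:,0]<.75)&(w[:,1]>-.2)&(w[:,1]<.34)&(w[:,2]>.083)&(w[:,2]<.16)
    w=w[s]; W.append(w)
    for zz,lab in (((.083,.16),'all'),):
        # occupancy-cleaned
        h,xe,ye=np.histogram2d(w[:,0],w[:,1],bins=[np.arange(.33,.75,.003),np.arange(-.2,.34,.003)])
        m=cv2.morphologyEx(cv2.morphologyEx((h>0).astype(np.uint8),cv2.MORPH_CLOSE,np.ones((5,5))),cv2.MORPH_OPEN,np.ones((7,7)))
        c=max(cv2.findContours(m,0,2)[0],key=cv2.contourArea).reshape(-1,2)
        pts=np.c_[.33+(c[:,1]+.5)*.003,-.2+(c[:,0]+.5)*.003].astype(np.float32)
        r=cv2.minAreaRect(pts); print(nme,r,cv2.boxPoints(r))
    cov=w[(w[:,2]>.117)&(w[:,2]<.127)&(w[:,1]>.07)]
    print('cover',cv2.minAreaRect(cov[:,:2].astype(np.float32)))
    lug=w[(w[:,2]>.14)]; print('lug',len(lug),lug.mean(0) if len(lug) else 0, lug.min(0),lug.max(0))
np.save('w.npy',np.vstack(W))
f=P['frame'][120:260,90:300]; cv2.imwrite('pics/topc.png',cv2.resize(np.ascontiguousarray(f[:,:,::-1]),(798,532),interpolation=cv2.INTER_CUBIC))
E
python3 m.py
```

```text
top ((0.5450692772865295, 0.07577629387378693), (0.26290464401245117, 0.34286946058273315), 7.288950443267822) [[ 0.3929  0.2291]
 [ 0.4364 -0.111 ]
 [ 0.6972 -0.0776]
 [ 0.6537  0.2625]]
cover ((0.5423339605331421, 0.1485421359539032), (0.11028362810611725, 0.15512226521968842), 7.911238193511963)
lug 29 [ 0.5867 -0.019   0.1484] [ 0.5735 -0.0239  0.1441] [ 0.6003 -0.0138  0.1526]
side ((0.546053946018219, 0.0764140635728836), (0.2612495422363281, 0.3468591272830963), 7.326409339904785) [[ 0.3944  0.2318]
 [ 0.4386 -0.1123]
 [ 0.6977 -0.0789]
 [ 0.6535  0.2651]]
cover ((0.5434005856513977, 0.14924010634422302), (0.11007951945066452, 0.1575501561164856), 7.2975311279296875)
lug 46 [ 0.5879 -0.0162  0.147 ] [ 0.5748 -0.0242  0.1403] [ 0.6017 -0.0101  0.1523]
```

View pics/topc.png

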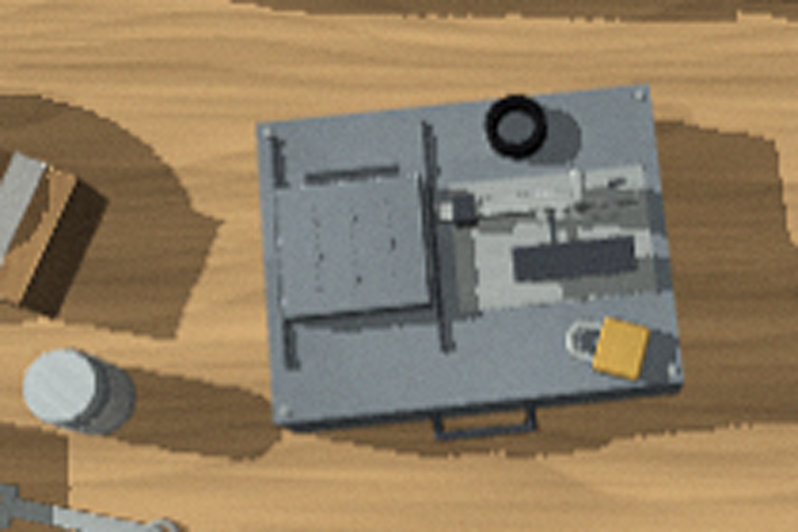

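View pics/side1.png

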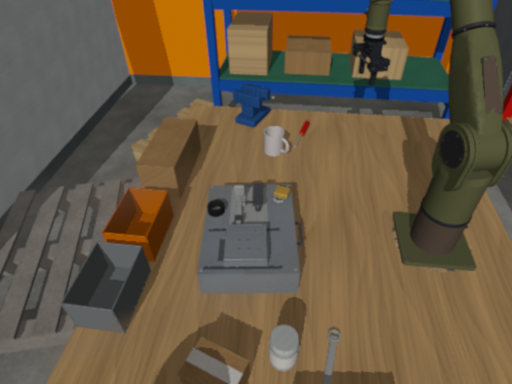

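The top view shows the chest with the cover at crop (355,245), lug (575,180) and catch (575,258). The pose is about (0.5455, 0.076) with yaw 0.1275, and the lug and catch measurements agree with it to within a few mm (catch y up to 5 mm). The cover is about 38 mm open. The side view shows clear space above the chest.

```bash
cat > plan.py <<'E'
import sys
from h import *
C=np.array([.5455,.076]); Y=.1275
def pose(cx,cy,tip):  # chest mm, tip height above deck mm -> TCP pos
    r=R.from_euler('z',Y).as_matrix()[:2,:2]@np.array([cx,cy])/1000
    return np.r_[C+r,.09+tip/1000+.064]
a=Y+np.pi/2
RT=R.from_matrix(np.c_[[np.cos(a),np.sin(a),0],[np.sin(a),-np.cos(a),0],[0,0,-1]])
def rows(p0,R0,p1,R1,n):
    rv=(R0.inv()*R1).as_rotvec()/n; out=[]
    for i in range(n):
        Ri=R0*R.from_rotvec(rv*i)
        out.append(np.r_[Ri.inv().apply((p1-p0)/n)*100,rv])
    return np.round(out,3)
def now():
    s=monitor.get_state(); return np.array(s['tool_pos']),R.from_quat(s['eef_rot']),s
def chest(p):
    d=R.from_euler('z',-Y).as_matrix()[:2,:2]@(p[:2]-C)*1000
    return np.r_[d,(p[2]-.154)*1000]
E
python3 - <<'E'
from plan import *
p,r,s=now(); print(p,s['clock'])
m=np.array([.46,-.28,.30]); h=r*R.from_rotvec((r.inv()*RT).as_rotvec()*.55)
print((r.inv()*RT).as_rotvec())
print(rows(p,r,m,h,8)); e=pose(-95,90,60); print(e); print(rows(m,h,e,RT,8))
E
```

```text
[ 0.18280182 -0.59769274  0.30273907] 1.1
[ 6.95693965e-05  5.48257862e-05 -1.40150233e+00]
[[ 4.475 -2.784  0.034  0.     0.    -0.096]
 [ 4.722 -2.341  0.034  0.     0.    -0.096]
 [ 4.925 -1.876  0.034  0.     0.    -0.096]
 [ 5.083 -1.393  0.034  0.     0.    -0.096]
 [ 5.193 -0.898  0.034  0.     0.    -0.096]
 [ 5.256 -0.394  0.034  0.     0.    -0.096]
 [ 5.269  0.114  0.034  0.     0.    -0.096]
 [ 5.234  0.62   0.034  0.     0.    -0.096]]
[0.43982719 0.15318975 0.214     ]
[[ 4.622 -2.832  1.075  0.     0.    -0.079]
 [ 4.831 -2.459  1.075  0.     0.    -0.079]
 [ 5.009 -2.071  1.075  0.     0.    -0.079]
 [ 5.157 -1.67   1.075  0.     0.    -0.079]
 [ 5.273 -1.259  1.075  0.     0.    -0.079]
 [ 5.355 -0.84   1.075  0.     0.    -0.079]
 [ 5.405 -0.415  1.075  0.     0.    -0.079]
 [ 5.421  0.012  1.075  0.     0.    -0.079]]
```

Request:
carry_out:
  motion: [4.5,-2.8,0,0,0,-0.096,4.7,-2.3,0,0,0,-0.096,4.9,-1.9,0,0,0,-0.096,5.1,-1.4,0,0,0,-0.096,5.2,-0.9,0,0,0,-0.096,5.25,-0.4,0,0,0,-0.096,5.25,0.1,0,0,0,-0.096,5.2,0.6,0,0,0,-0.096]
  hand: 0
  grip_force: 30

```text
clock: 2.1
tool_pos: [0.4608, -0.2792, 0.3029]
eef_rot: [0.861, 0.509, 0.0, 0.0]
contact_force: [0.2, -0.6, 0.6]
opening: 0.118
```

Request:
carry_out:
  motion: [4.6,-2.8,0.8,0,0,-0.079,4.8,-2.5,0.8,0,0,-0.079,5.0,-2.1,0.8,0,0,-0.079,5.2,-1.7,0.8,0,0,-0.079,5.3,-1.3,0.8,0,0,-0.079,5.35,-0.8,0.8,0,0,-0.079,5.4,-0.4,0.8,0,0,-0.079,5.4,0,0.8,0,0,-0.079]

```text
clock: 3.1
tool_pos: [0.4399, 0.1546, 0.2386]
eef_rot: [0.66, 0.751, 0.0, 0.0]
contact_force: [0.4, 0.3, 0.3]
opening: 0.001
```

```bash
python3 - <<'E'
from plan import *
np.set_printoptions(precision=4,suppress=True)
p,r,s=now(); print(s['clock'],chest(p),s['q'],s['opening'],s['contact_force'])
e=pose(-95,90,60);print(rows(p,r,e,RT,4)); e2=pose(-95,90,12)
E
```

```text
3.1 [-94.7336  91.3879  84.629 ] [-0.1735  0.6195 -0.4128  2.0911  0.4864  0.5226 -0.8173] 0.000953392947109958 [0.4423 0.3461 0.274 ]
[[-0.035 -0.007  0.616  0.     0.     0.   ]
 [-0.035 -0.007  0.616  0.     0.     0.   ]
 [-0.035 -0.007  0.616  0.     0.     0.   ]
 [-0.035 -0.007  0.616  0.     0.     0.   ]]
```

Request:
carry_out:
  motion: [0,0,1.9,0,0,0,0,0,1.9,0,0,0,0,0,1.9,0,0,0,0,0,1.4,0,0,0,0,1.2,0,0,0,0,0,0.8,0,0,0,0,0,0.5,0,0,0,0,0,0,0,0,0,0]

```text
clock: 4.1
tool_pos: [0.4653, 0.1559, 0.1681]
eef_rot: [0.662, 0.75, 0.001, 0.0]
contact_force: [-0.3, 0.7, -1.0]
opening: 0.005
```

Request:
carry_out:
  motion: [0,0.6,0,0,0,0,0,0.6,0,0,0,0,0,0.6,0,0,0,0,0,0.6,0,0,0,0,0,0.5,0,0,0,0,0,0.5,0,0,0,0,0,0,0,0,0,0]

```text
clock: 4.97
tool_pos: [0.4992, 0.1603, 0.1676]
eef_rot: [0.661, 0.75, 0.001, 0.0]
contact_force: [1.2, -0.5, -0.5]
opening: 0.006
```

```bash
python3 - <<'E'
from plan import *
np.set_printoptions(precision=4,suppress=True)
p,r,s=now(); print(s['clock'],chest(p),s['contact_force'],s['opening'])
p=snapshot('top'); save(p,'t2.png')
f=p['frame'][120:260,130:300]; cv2.imwrite('pics/t2c.png',cv2.resize(np.ascontiguousarray(f[:,:,::-1]),(680,560),interpolation=cv2.INTER_CUBIC))
E
```

```text
4.975 [-35.216   89.5338  13.6492] [ 1.2128 -0.4658 -0.4726] 0.006039640722005084
```

View pics/t2c.png

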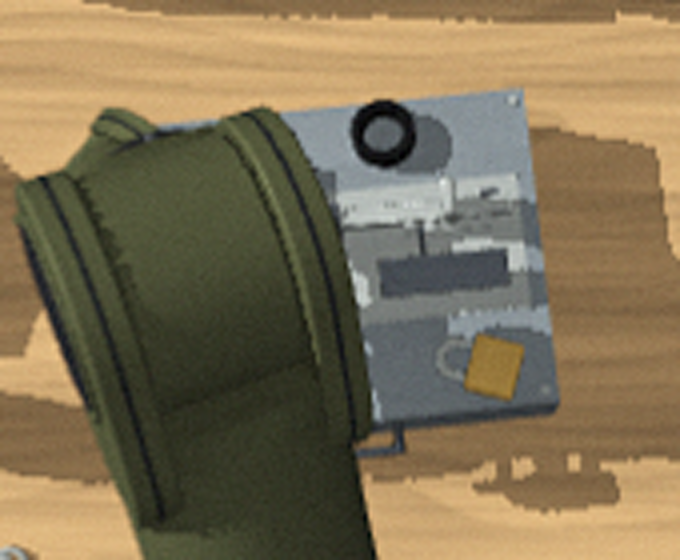

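Request:
carry_out:
  motion: [0,0.3,0,0,0,0,0,0.3,0,0,0,0,0,0.2,0,0,0,0,0,0,0,0,0,0]

```text
clock: 5.52
tool_pos: [0.5064, 0.1612, 0.1676]
eef_rot: [0.661, 0.75, 0.0, 0.0]
contact_force: [-1.5, 0.4, 0.0]
opening: 0.007
```

Request:
carry_out:
  motion: [0,0.2,0,0,0,0,0,0.2,0,0,0,0,0,0.2,0,0,0,0,0,0,0,0,0,0]

```text
clock: 6.02
tool_pos: [0.5117, 0.1619, 0.1676]
eef_rot: [0.661, 0.75, -0.001, -0.0]
contact_force: [-4.2, -0.6, 1.7]
opening: 0.006
```

```bash
python3 - <<'E'
from plan import *
np.set_printoptions(precision=4,suppress=True)
p,r,s=now(); print(s['clock'],chest(p),s['contact_force'],s['opening'])
E
```

```text
6.025 [-22.5908  89.5209  13.6338] [-4.2152 -0.5592  1.6597] 0.005736515751117425
```

Request:
carry_out:
  motion: [0,0.3,0,0,0,0,0,0.3,0,0,0,0,0,0,0,0,0,0]

```text
clock: 6.4
tool_pos: [0.5124, 0.1621, 0.1676]
eef_rot: [0.66, 0.751, -0.005, -0.003]
contact_force: [-16.7, -1.0, 13.8]
opening: 0.004
```

Request:
carry_out:
  motion: [0,0.3,0,0,0,0,0,0,0,0,0,0]

```text
clock: 6.65
tool_pos: [0.5127, 0.1622, 0.1676]
eef_rot: [0.66, 0.751, -0.008, -0.004]
contact_force: [-23.9, -1.9, 19.5]
opening: 0.006
```

Request:
carry_out:
  motion: [0,-1.2,0,0,0,0,0,-2.0,0,0,0,0,0,0,-2.5,0,0,0,0,0,-3,0,0,0,0,0,-3,0,0,0,0,0,0,0,0,0]
  hand: 4.2

```text
clock: 7.4
tool_pos: [0.4918, 0.1597, 0.2548]
eef_rot: [0.662, 0.75, 0.003, 0.002]
contact_force: [0.2, 0.1, 0.2]
opening: 0.472
```

```bash
python3 - <<'E'
from plan import *
np.set_printoptions(precision=4,suppress=True)
p,r,s=now(); print(s['clock'],chest(p),s['contact_force'],s['opening'])
print(rows(p,r,pose(2.5,-124,85),RT,6))
E
```

```text
7.4 [-42.6238  89.8505 100.8408] [0.2295 0.0646 0.227 ] 0.4718189224857445
[[-3.563  0.76   0.263  0.001 -0.    -0.   ]
 [-3.563  0.758  0.263  0.001 -0.    -0.   ]
 [-3.563  0.757  0.263  0.001 -0.    -0.   ]
 [-3.563  0.756  0.263  0.001 -0.    -0.   ]
 [-3.564  0.755  0.264  0.001 -0.    -0.   ]
 [-3.564  0.753  0.264  0.001 -0.    -0.   ]]
```

Request:
carry_out:
  motion: [-3.6,0.75,0.2,0.001,0,0,-3.6,0.75,0.2,0.001,0,0,-3.6,0.75,0.2,0.001,0,0,-3.6,0.75,0.2,0.001,0,0,-3.6,0.75,0.2,0.001,0,0,-3.4,0.75,0.2,0.001,0,0,0,0,0,0,0,0]

```text
clock: 8.28
tool_pos: [0.5615, -0.0517, 0.2391]
eef_rot: [0.664, 0.748, -0.003, -0.001]
contact_force: [-0.9, 1.2, -0.3]
opening: 0.476
```

```bash
python3 - <<'E'
from plan import *
np.set_printoptions(precision=4,suppress=True)
p,r,s=now(); print(s['clock'],chest(p),s['contact_force'],s['opening'],(r.inv()*RT).as_rotvec())
t=snapshot('top'); q=snapshot('side')
for n,x in (('top',t),('side',q)):
    w,pr,e=maskpts(x,'cover_edge')
    c=np.array([chest(np.r_[v]) for v in w]) if w is not None else np.zeros((0,3))
    c=c[(c[:,2]>-50)&(c[:,2]<-20)] if len(c) else c   # z rel deck = +64
    c[:,2]+=64; c=c[(c[:,2]>26)&(c[:,2]<38)&(c[:,1]>45)&(c[:,1]<135)]
    if len(c): print(n,pr,len(c),np.percentile(c,[1,50,99],axis=0))
f=q['frame'][160:300,180:320]; g=t['frame'][120:260,140:280]
cv2.imwrite('pics/s3.png',cv2.resize(np.ascontiguousarray(np.hstack([f,g])[:,:,::-1]),(800,400),interpolation=cv2.INTER_CUBIC))
E
```

```text
8.275 [  -0.3173 -128.6626   85.0667] [-0.9323  1.2166 -0.2905] 0.4762164890189649 [-0.0065  0.0023 -0.0081]
top 0.81 961 [[ -9.8578  45.8347  26.4324]
 [ 43.8982  90.1867  30.8902]
 [ 98.2749 134.0631  35.8606]]
side 0.8 1094 [[ -8.1657  46.2222  29.24  ]
 [ 44.7736  92.4956  32.3517]
 [ 97.2197 134.396   35.6169]]
```

View pics/s3.png

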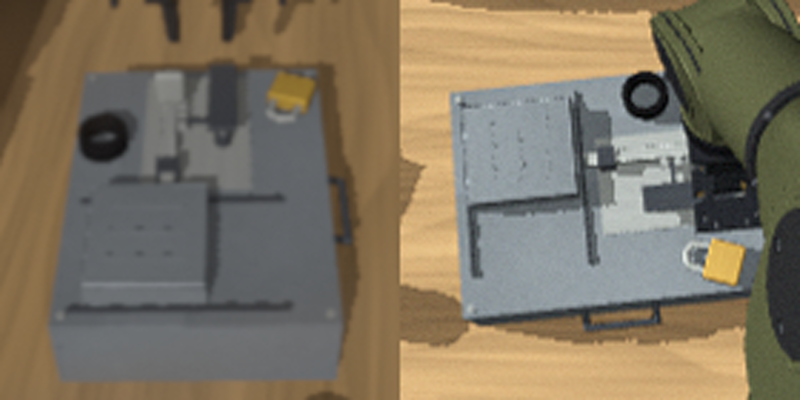

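The cover is shut (near edge about -9 mm, against a nominal -10). In the side view both fingers hang in line with the lug and catch, at (170,25) and (230,25). Next I'll measure the fingertips' chest coordinates.

```bash
python3 - <<'E'
from plan import *
np.set_printoptions(precision=3,suppress=True)
p,r,s=now(); print(s['clock'],chest(p),s['opening'],(r.inv()*RT).as_rotvec())
q=snapshot('side')
ys,xs=np.mgrid[0:384,0:512]; w=world(q,np.c_[xs.ravel(),ys.ravel()])
c=np.array([chest(v) for v in w]); c[:,2]+=64
k=(abs(c[:,0])<90)&(c[:,1]>-170)&(c[:,1]<-60)&(c[:,2]>82)&(c[:,2]<105)
c=c[k]
for sgn in (-1,1):
    d=c[c[:,0]*sgn>0]; print(len(d),np.percentile(d,[2,50,98],axis=0))
print(rows(p,r,pose(2.5,-124,85),RT,2))
E
```

```text
8.475 [  -0.448 -122.997   86.354] 0.4807923112871147 [-0.006 -0.001  0.001]
24 [[ -36.307 -116.42    87.415]
 [ -30.42  -112.476   97.582]
 [ -24.515 -110.979  104.641]]
23 [[  18.953 -116.927   89.071]
 [  24.849 -113.277   97.512]
 [  30.775 -109.763  104.723]]
[[-0.05   0.148  0.067 -0.003 -0.     0.   ]
 [-0.05   0.148  0.067 -0.003 -0.     0.   ]]
```

Request:
carry_out:
  motion: [0,0.2,1.2,-0.003,0,0,0,0.2,1.2,-0.003,0,0,0,0,1.2,0,0,0,0,0,0.8,0,0,0,0,0,0,0,0,0,0,0,0,0,0,0]
  grip_force: 40

```text
clock: 9.28
tool_pos: [0.5649, -0.047, 0.1968]
eef_rot: [0.661, 0.75, 0.0, 0.0]
contact_force: [-0.4, 0.3, 0.5]
opening: 0.477
```

Request:
carry_out:
  motion: [0,0,0.3,0,0,0,0,0,0.3,0,0,0,0,0,0.2,0,0,0,0,0,0.2,0,0,0,0,0,0,0,0,0,0,0,0,0,0,0]

```text
clock: 10.02
tool_pos: [0.5649, -0.0472, 0.1868]
eef_rot: [0.661, 0.75, 0.0, 0.0]
contact_force: [-1.1, -1.2, 4.7]
opening: 0.48
```

```bash
python3 - <<'E'
from plan import *
np.set_printoptions(precision=3,suppress=True)
p,r,s=now(); print(s['clock'],chest(p),s['opening'],(r.inv()*RT).as_rotvec(),s['contact_force'])
E
```

```text
10.025 [   3.536 -124.663   32.776] 0.4802608321053524 [ 0.     0.    -0.002] [-1.054 -1.18   4.656]
```

Request:
carry_out:
  motion: [0,0,0.2,0,0,0,0,0,0.2,0,0,0,0,0,0.2,0,0,0,0,0,0,0,0,0]

```text
clock: 10.52
tool_pos: [0.5649, -0.0472, 0.1822]
eef_rot: [0.661, 0.75, -0.0, 0.001]
contact_force: [-2.8, -0.9, 17.7]
opening: 0.478
```

Request:
carry_out:
  motion: [0.6,0,0,0,0,0,0.6,0,0,0,0,0,0.6,0,0,0,0,0,0.6,0,0,0,0,0,0,0,0,0,0,0]

```text
clock: 11.15
tool_pos: [0.5634, -0.0299, 0.1824]
eef_rot: [0.663, 0.749, -0.003, 0.005]
contact_force: [1.8, -14.6, 17.7]
opening: 0.479
```

Request:
carry_out:
  motion: [0.6,0,0,0,0,0,0.6,0,0,0,0,0,0.6,0,0,0,0,0,0.6,0,0,0,0,0,0.4,0,0,0,0,0,0,0,0,0,0,0]

```text
clock: 11.9
tool_pos: [0.5599, -0.0021, 0.1823]
eef_rot: [0.663, 0.749, -0.003, 0.005]
contact_force: [1.7, -13.6, 18.4]
opening: 0.479
```

```bash
python3 - <<'E'
from plan import *
np.set_printoptions(precision=3,suppress=True)
p,r,s=now(); print(s['clock'],chest(p),s['opening'],(r.inv()*RT).as_rotvec(),s['contact_force'])
E
```

```text
11.9 [  4.332 -79.318  28.309] 0.47943607408515926 [ 0.002  0.011 -0.006] [  1.729 -13.647  18.405]
```

Request:
carry_out:
  motion: [0.5,0,0,0,0,0,0.5,0,0,0,0,0,0,0,0,0,0,0]

```text
clock: 12.28
tool_pos: [0.5587, 0.0072, 0.1823]
eef_rot: [0.663, 0.748, -0.003, 0.005]
contact_force: [1.4, -13.8, 17.6]
opening: 0.474
```

Request:
carry_out:
  motion: [0.3,0,0,0,0,0,0.3,0,0,0,0,0,0,0,0,0,0,0]

```text
clock: 12.65
tool_pos: [0.5586, 0.0079, 0.1823]
eef_rot: [0.666, 0.746, -0.006, 0.007]
contact_force: [2.7, -24.4, 19.8]
opening: 0.482
```

```bash
python3 - <<'E'
from plan import *
np.set_printoptions(precision=3,suppress=True)
p,r,s=now(); print(s['clock'],chest(p),s['opening'],(r.inv()*RT).as_rotvec(),s['contact_force'])
E
```

```text
12.65 [  4.34  -69.259  28.287] 0.4821328774885673 [ 0.001  0.018 -0.014] [  2.657 -24.394  19.751]
```

Request:
carry_out:
  motion: [0.3,0,0,0,0,0,0.2,0,0,0,0,0,0,0,0,0,0,0]

```text
clock: 13.02
tool_pos: [0.5585, 0.0085, 0.1823]
eef_rot: [0.668, 0.744, -0.008, 0.009]
contact_force: [4.0, -32.0, 20.7]
opening: 0.478
```

Request:
carry_out:
  motion: [-0.6,0,0,0,0,0,-0.8,0,0,0,0,0,-0.6,0,0,0,0,0,0,0,-0.4,0,0,0,0,0,-0.6,0,0,0,0,0,-2,0,0,0,0,0,-4,0,0,0,0,0,-4,0,0,0]

```text
clock: 14.02
tool_pos: [0.5572, 0.0051, 0.2908]
eef_rot: [0.661, 0.75, -0.001, -0.001]
contact_force: [1.1, 0.7, 0.2]
opening: 0.478
```

Request:
carry_out:
  motion: [0,0,-4,0,0,0,-5,0,-3,0,0,0,-5,0,0,0,0,0,-5,0,0,0,0,0,-5,0,0,0,0,0,-5,0,0,0,0,0,-5,0,0,0,0,0,0,0,0,0,0,0]

```text
clock: 15.02
tool_pos: [0.594, -0.2981, 0.3587]
eef_rot: [0.664, 0.747, -0.002, -0.0]
contact_force: [0.4, 0.1, -0.8]
opening: 0.476
```

```bash
python3 - <<'E'
from plan import *
np.set_printoptions(precision=4,suppress=True)
p,r,s=now(); print(s['clock'],p,s['contact_force'])
t=snapshot('top'); q=snapshot('side')
for n,x in (('top',t),('side',q)):
    ys,xs=np.mgrid[0:384,0:512]; w=world(x,np.c_[xs.ravel(),ys.ravel()])
    c=np.array([chest(v) for v in w]); c[:,2]+=64
    for nm,b in (('lug',(10,50,-115,-20,45,70)),('plate',(-37,-13,-130,-50,22,42)),('cover',(-40,110,45,135,27,37))):
        d=c[(c[:,0]>b[0])&(c[:,0]<b[1])&(c[:,1]>b[2])&(c[:,1]<b[3])&(c[:,2]>b[4])&(c[:,2]<b[5])]
        if len(d): print(n,nm,len(d),np.percentile(d,[2,50,98],axis=0).round(1).tolist())
    for nm in ('padlock','tape'):
        w,pr,e=maskpts(x,nm); print(nm,pr,np.median(w,0) if w is not None else None)
f=q['frame'][160:300,180:320]; g=t['frame'][120:260,140:280]
cv2.imwrite('pics/s4.png',cv2.resize(np.ascontiguousarray(np.hstack([f,g])[:,:,::-1]),(800,400),interpolation=cv2.INTER_CUBIC))
E
```

```text
15.025 [ 0.594  -0.2981  0.3587] [ 0.4333  0.1328 -0.7534]
top lug 33 [[15.3, -60.1, 50.4], [26.9, -55.5, 58.8], [43.2, -50.8, 61.1]]
top plate 192 [[-36.5, -128.6, 29.9], [-24.7, -90.4, 34.9], [-13.6, -51.6, 38.9]]
top cover 927 [[-8.6, 46.7, 27.3], [43.4, 89.6, 30.8], [96.7, 133.0, 35.2]]
padlock 0.73 [ 0.4633 -0.0515  0.1072]
tape 0.72 [0.6493 0.0342 0.1105]
side lug 60 [[16.2, -59.1, 47.6], [30.1, -51.1, 56.3], [45.1, -46.6, 61.5]]
side plate 144 [[-36.0, -128.2, 34.0], [-25.3, -87.3, 36.6], [-14.8, -51.4, 39.2]]
side cover 1106 [[-7.7, 47.0, 29.8], [45.9, 92.8, 32.4], [98.0, 133.7, 35.3]]
padlock 0.67 [ 0.5333 -0.0094  0.1264]
tape 0.65 [0.6497 0.0421 0.1086]
```

View pics/s4.png

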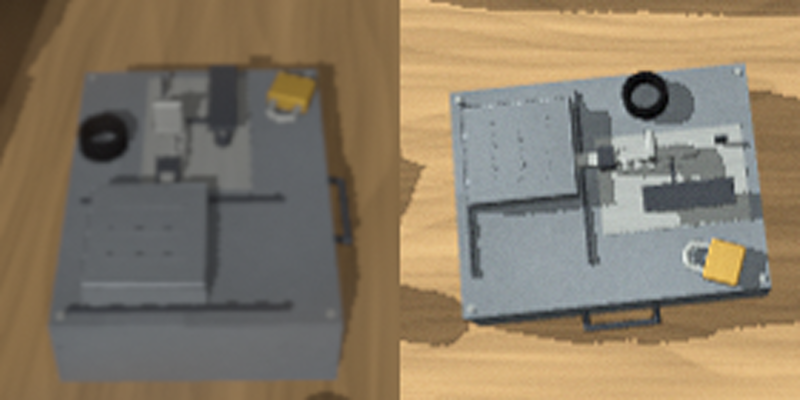

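The lug now spans y -60 to -50, which is its home position. The catch is up at about 36 mm, the cover is shut, the padlock and tape haven't moved, and the arm is clear, so I'm handing in.

```bash
python3 -c "
from plant import workorder; print(workorder.finish_job())"
```

```text
the job is handed in; nothing more can be done
None
```

The chest is locked and the job was handed in at about 15 s of the 48 s allowed; no verdict is reported.

- **Cover:** I pushed it shut with the closed fingers to its hard stop at about 24 N. Afterwards its near edge measured about 8 to 9 mm on the -x side, against a nominal 10 mm.
- **Catch and bolt:** I pressed the catch fully down with one fingertip. With it still down, I pushed the lug with the other until it stopped at about 32 N. I backed off before letting the catch up, so the bolt was not dragged.
- **Last checks:** The lug is centred at about y = -55 mm, which is fully home. The catch is back up, with its top 35 to 37 mm above the deck. The arm is clear with no contact force.
- **Bystanders:** The padlock and tape stayed where they were. I did not re-measure the carton, can, mug, screwdriver and wrench at the end.
- **Disagreements:** In the last side picture the network marked the catch as the padlock, but the top view and the picture show the padlock in place. At the cover's stop, the tool was about 6 mm further on than I had planned. The fingertips later measured about 12 mm thick, where I had assumed 17.5 mm, which explains it.

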